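# Seat a blank in the drilling jig with light fingertip pushes and close the toggle clamp

## Task

Set the hardwood blank up for drilling in the jig with light pushes of the fingertips, without gripping or lifting it: first push on its long near side until it lies flat along the fence, then on its free right-hand end until it butts against the end stop under the guide plate, and last press the toggle clamp's lever all the way down so that the rubber pad holds the blank there. Push gently, in that order, and leave the tools and other wood on the bench where they are.

Things in the scene. Friction and masses are not known exactly. Their poses are not given: they have to be found in the camera images.
- jig: Drilling jig screwed to the bench: plywood base 210 (x) x 280 (y) x 15 mm. Origin at the centre of its underside; x points away from the robot to the fence, y left to the end stop, z up. The toggle clamp stands behind the fence at y = 0; its open arm stands nearly upright over x = 35 to 95 mm, up to z = 135 mm, and its lever slants up behind it to x = 175, z = 150 mm.
- fence_mid (a point): Point on the fence's face at jig x = 25, y = 0, z = 25 mm (axes as the jig's). The fence is a wooden strip 24 mm thick behind this face, from jig y = -120 to 70 mm, top at z = 32 mm.
- stop_face (a point): Point on the end stop's face at jig x = 2.5, y = 85, z = 25 mm. The stop is a wooden block from jig x = -29 to 49 mm, top at z = 42 mm. On it lies an aluminium guide plate 6 mm thick with two steel bushings that reaches back over the blank to jig y = 45 mm (underside 7 mm above the blank's top; highest point z = 53 mm).
- blank: The blank: a plain brown hardwood block 45 (its x) x 170 (its y, length) x 20 mm, 0.09 to 0.17 kg, lying loose on the jig's base, up to 0.09 rad askew and 1 to 5 cm short of fence and stop. Origin at the centre of its underside (jig z = 15 mm); seated it lies at jig x = 2.5, y = 0, axes as the jig's. It slides under 1 to 2 N; fence and stop are rigid.
- blank_far_left (a point): Point on the blank's left end at the corner of its long far side (the side that faces the fence), half-way up; seated it lies at jig x = 25, y = 85 mm.
- blank_far_right (a point): Point on the blank's right end at the corner of its long far side, half-way up; seated it lies at jig x = 25, y = -85 mm.
- clamp_lever (a joint): Hinge of the toggle clamp's lever, rad: starts at 0 to 0.08; 0 = fully open (lever slants up and away from the robot, 0.83 above level), 1.03 = pressed down on its stop (sloping 0.2 below level). It stays where it is left and brings the clamp's arm down with it; near 0.85 the pad meets the blank, past 1.00 it is over centre and locked. Takes up to about 5 N at the grip.
- lever_grip (a point): Point on the upper face of the lever's black plastic grip, 82 mm out from the hinge pin along the lever and 19.5 mm off the pin's level. The grip is a round bar 19 mm thick, 50 to 115 mm out from the pin. x of this frame points along the lever away from the pin, z out of the face to be pressed.
- lever_pin (a point): Hinge pin of the lever, at jig x = 103, y = 0, z = 56 mm. This frame turns with the lever, about its y axis (parallel to the jig's y).
- clamp_pad: Rubber pad 19 mm across on a sprung spindle at the tip of the clamp's arm (spring travel 8 mm, about 5 N with the clamp closed); origin at the centre of its pressing face. Closed, it stands on the blank at jig x = 0, y = 0 mm.
- tape: Steel tape measure in a case 36 x 78 x 63 mm, right of the jig. Bystander; origin under its centre.
- tin: Round tin of screws, 74 mm across, 34 mm high, left of the jig. Bystander; origin under its centre.
- square: Try square, 115 x 192 x 17 mm, on the bench at the far right. Bystander; origin under its centre.
- spare: Longer offcut of the same wood, 50 x 230 x 22 mm, on the bench behind the jig. Bystander, not the blank; origin under its centre.
- gauge: Wooden marking gauge, 62 x 220 x 76 mm, near right of the bench. Bystander; origin under its centre.

How it is judged:
By the outcome, as a careful person would: the job done as asked, in the order asked, and still so for the second after the job is handed in, with the robot touching nothing.
It also fails if it takes over 56 s, if anything falls off the work surface, if the arm or the gripper's body presses on something with over 40 N, if the wrist force passes 120 N, or if a joint passes its speed limit or range.

## Robot

A 7-joint arm with a two-finger parallel gripper is mounted at the origin on a cart in front of the work surface, level with it; the furniture and walls round the work are solid. World frame = base frame: x ahead of the robot, y to its left, z up, the work surface at z = 0. Lengths are in m, angles in rad, forces in N, time in s.
With the tool pointing down it reaches from about 0.35 to 0.9 m from the base axis. Payload 8.1 kg.
Tool frame: the origin (TCP) lies midway between the tips of the shut fingers; the grasp point (between the pads) lies 19 mm behind it; z points along the fingers, y is the line along which they close (so a half turn about z gives the same grasp; the last joint's range is limited). The gripper opens to 92 mm and grips with 3 to 60 N. Pads are 19 mm wide; open, the fingers measure 130 mm over their backs; the gripper's body (75 mm by 190 mm) begins 47 mm behind the grasp point.
Start: joints at [1.015, 0.434, 0.025, 1.573, -0.012, 1.134, -0.075], TCP at [0.273, -0.562, 0.227] pointing down, gripper open.
Joint ranges: [-2.62, 2.62], [-0.44, 2.09], [-1.27, 1.32], [0.08, 2.57], [-1.32, 4.46], [0.12, 2], [-2.74, 2.74]. Speed limits (rad/s): [2.22, 2.22, 3.01, 3.01, 3.14, 3.14, 3.14].

## Interface

Orientations are given as a rotation vector (axis times angle).
In Python, from cell import arm gives the robot as it stands.
- The arm moves only by the tool send_rows, never from a script. Its argument "increments" is a list of rows, each a list of 3 entries, a list of its own where there are three numbers: the finger opening in cm, from 0 to 9.18, then the shift along the tool's x, y, z in cm, then the turn, a rotation vector about the tool's x, y, z in rad. A call has 1 to 5 rows; each row shifts and turns the commanded pose from where the row before left it, along the tool's axes as they then stand; what a row does not reach is not made up. A row lasts 1/10 s, in which the tool goes at most 50 mm and 8.59 degrees, less where a joint would pass 70% of its speed; a pose out of reach is approached as far as the arm can. A call is refused whole if a number of a shift passes 5 or a number of a turn 0.15, either way. A call with a gripper value outside its range is refused whole. The fingers move at their own pace and stop on an object; "force" is the grip in N (left out, the last holds). Time passes only in rows, so rows that do not move let the fingers close. It gives the time, the measured TCP pose, the force, the opening and the grip force at its end, in the units of the state.
- arm.observe(): the state, without advancing time (a new reading comes with each control period).
- arm.get_image(name): name is "side" or "top"; returns the picture (400x640x3 uint8, red, green, blue); there is no depth.
- arm.camera_params(name): a dict with "camera_matrix" (3x3 intrinsics, pixels), "R" (3x3) and "t" (3): a world point X has camera coordinates R X + t. Camera axes: x right, y down, z forward; pixel columns grow to the right and rows downward; lengths in m; the calibration is good to about 2 mm. A picture is of the moment at which its call begins. camera_params takes no time and is no camera call.
- arm.sign_off(): hands the job in; it is judged then, once.
The state is a dict: "clock": time; "joints": joint angles; "dq": joint speeds; "joint_efforts": joint torques, N m; "position": TCP position; "ee_rot": TCP orientation; "force": force on the tool from outside, world axes, zero at the start; "ft_torque": the same for the moment, N m; "width": opening from 0.0 (shut) to 1.0 (fully open); "gripper_force": force on a finger pad.
Only numpy, scipy, OpenCV 4.12 (cv2) and the standard library are available. Lean on these libraries where they do the work, as an engineer would, in place of code of your own. Each camera call takes 0.05 s, during which the arm holds its last target. There are 200 camera calls.

## Working session

There is one attempt and no reset: what is moved stays moved. The work goes in short steps, Python scripts to look and compute and a tool call to move; the robot and the scene stay as the last step left them, time stands still between calls to the robot, and variables do not carry over. Pictures are saved under pics/ and viewed, at most 10 in all, crops included, and the job is handed in when it is done.

Besides the shell and the picture viewer there is one more tool, called after ">>>" by a JSON object that holds its "method" and its "body". send_rows: Moves the arm, as the interface text tells. Its arguments: {"type":"object","properties":{"increments":{"type":"array"},"force":{"type":"number"}},"required":["increments"]}

```bash
mkdir -p pics; cat > h.py <<'E'
import numpy as np, cv2
from cell import arm
from scipy.spatial.transform import Rotation as Rn
def cam(n):
    p=arm.camera_params(n); return np.array(p["camera_matrix"]),np.array(p["R"]),np.array(p["t"]).ravel()
def proj(n,X):
    K,R,t=cam(n); c=(np.atleast_2d(X)@R.T+t)@K.T; return c[:,:2]/c[:,2:]
def back(n,uv,z):
    K,R,t=cam(n); d=np.c_[np.atleast_2d(uv),np.ones(len(np.atleast_2d(uv)))]@np.linalg.inv(K).T@R
    o=-R.T@t; return o+d*((z-o[2])/d[:,2])[:,None]
def snap(n,f,crop=None,s=1):
    im=arm.get_image(n)[:,:,::-1]
    if crop: im=im[crop[1]:crop[3],crop[0]:crop[2]]
    cv2.imwrite("pics/"+f,cv2.resize(im,None,fx=s,fy=s,interpolation=cv2.INTER_CUBIC))
E
python3 - <<'E'
from h import *
for n in("top","side"):
    snap(n,n+"0.png"); K,R,t=cam(n); print(n,K[0,0],-R.T@t,R[2])
o=arm.observe();print({k:np.round(v,3) for k,v in o.items()}); print(Rn.from_rotvec(o["ee_rot"]).as_matrix().round(3))
E
```

```text
top 467.4410065791981 [ 0.41469859 -0.03985068  1.70843648] [ 0.11533268 -0.00500226 -0.99331433]
side 385.8610270033925 [0.33546649 1.05464635 0.71282497] [ 0.20302604 -0.85656733 -0.47441842]
{'clock': np.float64(0.1), 'joints': array([ 1.015,  0.435,  0.025,  1.574, -0.012,  1.134, -0.075]), 'dq': array([ 0.001, -0.002,  0.001, -0.004,  0.002,  0.   ,  0.001]), 'joint_efforts': array([ 3.0000e-03, -6.6913e+01,  9.8900e-01, -3.1515e+01, -6.0000e-02,
        3.7000e-02, -0.0000e+00]), 'position': array([ 0.273, -0.562,  0.226]), 'ee_rot': array([-3.06e+00, -7.05e-01,  1.00e-03]), 'force': array([-0.538,  0.865, -0.483]), 'ft_torque': array([-0.022, -0.029,  0.016]), 'gripper_force': np.float64(0.0), 'width': np.float64(0.998)}
[[ 0.899  0.437 -0.001]
 [ 0.437 -0.899  0.001]
 [-0.    -0.001 -1.   ]]
```

View pics/top0.png

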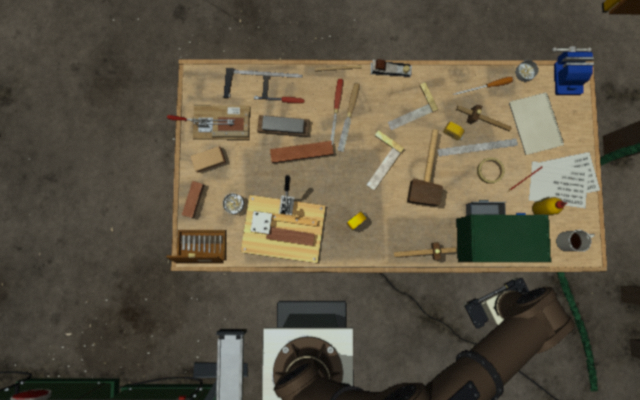

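View pics/side0.png

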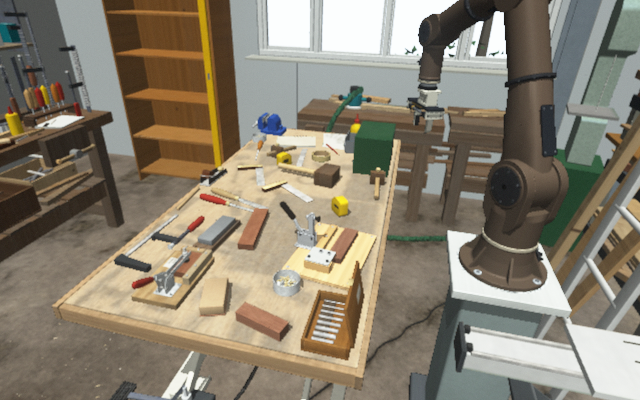

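The top view shows the jig at about (243–325, 195–262), with the clamp at (287, 200) and the blank at (293, 236). In the side view the jig is at about (330, 250). I'll enlarge both.

```bash
python3 - <<'E'
from h import *
snap("top","t1.png",(235,170,335,270),6)
snap("side","s1.png",(270,190,385,290),6)
E
```

```text
(no output)
```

View pics/t1.png

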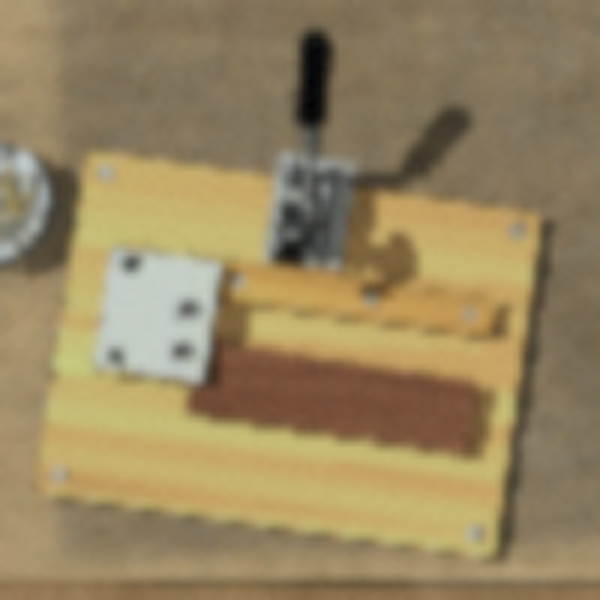

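View pics/s1.png

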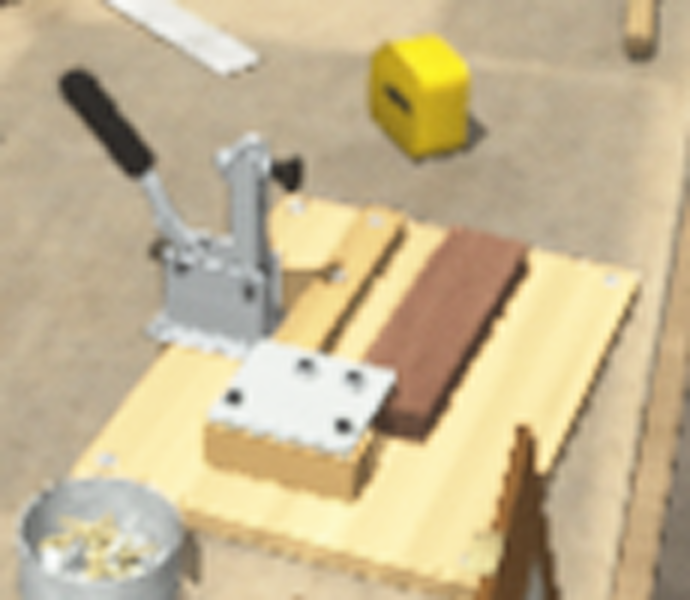

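Top crop:
- Jig top corners: (90,152), (543,212), (497,556), (40,493).
- Blank top corners: near-left (190,410), near-right (472,455), far-right (490,383). The far-left corner is under the plate.

Side crop:
- Jig corners: far-left (75,475), near-right (640,272).
- Blank corners: far-right (458,228), near-right (528,245), near-left (428,418).

```bash
cat > m.py <<'E'
from h import *
from scipy.optimize import least_squares
off={"top":(235,170),"side":(270,190)}
def full(n,c): return (np.array(c)+.5)/6-.5+np.array(off[n])
def fit(obs,x0):
    def pts(p,l):
        c,s=np.cos(p[2]),np.sin(p[2]); return [p[0]+c*l[0]-s*l[1],p[1]+s*l[0]+c*l[1],l[2]]
    f=lambda p:np.concatenate([proj(n,pts(p,l))[0]-full(n,c) for n,l,c in obs])
    r=least_squares(f,x0,loss="soft_l1"); return r.x,r.fun.reshape(-1,2).round(2)
J=lambda n,sx,sy,c:(n,(sx*.105,sy*.14,.015),c)
B=lambda n,sx,sy,c:(n,(sx*.0225,sy*.085,.035),c)
E
python3 - <<'E'
from m import *
g=np.array(back("top",full("top",[[290,350]]),.015))[0]
j,r=fit([J("top",1,1,(90,152)),J("top",1,-1,(543,212)),J("top",-1,-1,(497,556)),J("top",-1,1,(40,493)),J("side",1,1,(75,475)),J("side",-1,-1,(640,272))],[g[0],g[1],-.1])
print(j.round(4),r.tolist())
b,r=fit([B("top",-1,1,(190,410)),B("top",-1,-1,(472,455)),B("top",1,-1,(490,383)),B("side",1,-1,(458,228)),B("side",-1,-1,(528,245)),B("side",-1,1,(428,418))],[g[0],g[1],-.1])
print(b.round(4),r.tolist())
c,s=np.cos(j[2]),np.sin(j[2]); d=b[:2]-j[:2]
print("blank in jig mm",1e3*np.array([c*d[0]+s*d[1],-s*d[0]+c*d[1]]),b[2]-j[2])
print([ (n,c) for n,c in [("lever grip end/top",0)]], )
E
```

```text
[ 0.5069  0.0931 -0.1298] [[-0.44, 0.28], [0.15, 0.23], [0.27, 0.56], [-0.74, 0.87], [-1.14, -1.24], [-0.52, -0.75]]
[ 0.4787  0.065  -0.1546] [[-0.31, 0.97], [-0.24, 0.87], [-1.27, 0.37], [-1.19, -1.7], [0.18, -1.43], [-0.63, -1.58]]
blank in jig mm [-24.31980027 -31.47535137] -0.024805736958364022
[('lever grip end/top', 0)]
```

>>> {"method": "send_rows", "body": {"increments": [[9.18,[0,0,0],[0,0,0.1455]],[9.18,[0,0,0],[0,0,0.1455]],[9.18,[0,0,0],[0,0,0.1455]],[9.18,[0,0,0],[0,0,0.1455]],[9.18,[0.5,-3,0],[0,0,0]]]}}

```text
clock: 0.7
position: [0.2801, -0.5355, 0.2263]
ee_rot: [3.132, -0.218, -0.002]
force: [0.3, 0.4, 0.9]
width: 1.0
gripper_force: 0.0
```

>>> {"method": "send_rows", "body": {"increments": [[9.18,[0.6,-4.5,0],[0,0,0]],[9.18,[0.6,-4.5,0],[0,0,0]],[9.18,[0.6,-4.5,0],[0,0,0]],[9.18,[0.6,-4.5,0],[0,0,0]],[9.18,[0.6,-4.5,0],[0,0,0]]]}}

```text
clock: 1.2
position: [0.3411, -0.3118, 0.2268]
ee_rot: [3.135, -0.203, 0.0]
force: [2.1, -0.4, 0.3]
width: 0.999
gripper_force: 0.0
```

>>> {"method": "send_rows", "body": {"increments": [[9.18,[0.6,-4.5,0],[0,0,0]],[9.18,[0.6,-4.5,0],[0,0,0]],[9.18,[0.6,-4.5,0],[0,0,0]],[9.18,[0.6,-4.5,0],[0,0,0]],[9.18,[0,0,0],[0,0,0]]]}}

```text
clock: 1.7
position: [0.3894, -0.1327, 0.227]
ee_rot: [-3.134, 0.19, -0.001]
force: [-0.0, -1.1, -0.0]
width: 0.999
gripper_force: 0.0
```

>>> {"method": "send_rows", "body": {"increments": [[9.18,[0.35,-4.0,0],[0,0,0.009]],[9.18,[0.35,-4.0,0],[0,0,0]],[9.18,[0.35,-4.0,0],[0,0,0]],[9.18,[0.35,-4.0,0],[0,0,0]],[9.18,[0.35,-4.2,0],[0,0,0]]]}}

```text
clock: 2.2
position: [0.433, 0.0603, 0.2268]
ee_rot: [3.134, -0.219, 0.0]
force: [1.3, 0.6, 0.5]
width: 0.998
gripper_force: 0.0
```

>>> {"method": "send_rows", "body": {"increments": [[9.18,[0,0,3.5],[0,0,0]],[9.18,[0,0,3.5],[0,0,0]],[9.18,[0,0,3.5],[0,0,0]],[9.18,[0,0,3.5],[0,0,0]],[9.18,[0,0,0],[0,0,0]]]}}

```text
clock: 2.7
position: [0.43, 0.0584, 0.0835]
ee_rot: [3.132, -0.217, -0.011]
force: [0.5, -0.2, 0.1]
width: 1.0
gripper_force: 0.0
```

>>> {"method": "send_rows", "body": {"increments": [[9.18,[0,-0.8,2.5],[0,0,0]],[9.18,[0,0,2.2],[0,0,0]],[9.18,[0,0,1.0],[0,0,0]],[9.18,[0,0,0.4],[0,0,0]],[9.18,[0,0,0],[0,0,0]]]}}

```text
clock: 3.2
position: [0.4344, 0.0672, 0.0263]
ee_rot: [3.134, -0.217, 0.001]
force: [-0.3, 0.2, -0.6]
width: 0.999
gripper_force: 0.0
```

```bash
python3 - <<'E'
from h import *
snap("top","t2.png",(235,170,335,270),6)
o=arm.observe();print(o["position"],o["force"]);R=Rn.from_rotvec(o["ee_rot"]).as_matrix();print(R.round(4),np.arctan2(R[1,0],R[0,0]))
E
```

```text
[0.43452352 0.06729134 0.02658745] [ 0.02914424  0.23921433 -0.03212091]
[[ 9.904e-01 -1.382e-01  1.000e-03]
 [-1.382e-01 -9.904e-01 -0.000e+00]
 [ 1.000e-03 -1.000e-04 -1.000e+00]] -0.1386362391886066
```

View pics/t2.png

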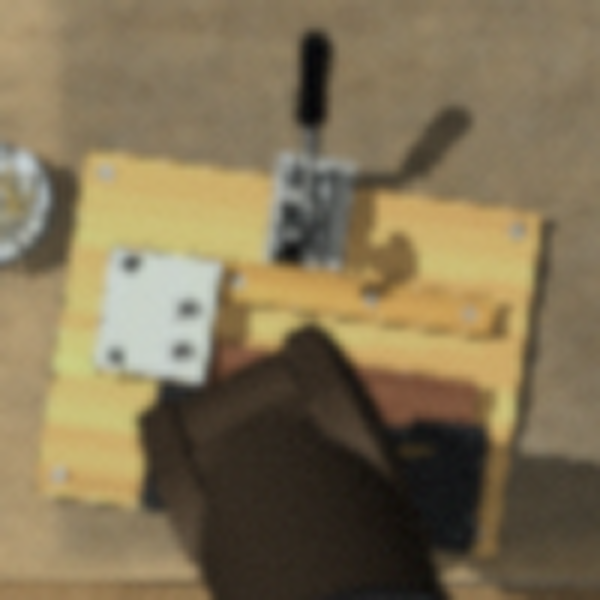

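The forearm and gripper cover the near part of the blank around (300–490, 350–540). The blank and fence haven't been disturbed. Now I'll push along jig x.

>>> {"method": "send_rows", "body": {"increments": [[9.18,[0.4,0,0],[0,0,-0.004]],[9.18,[0.4,0,0],[0,0,0]],[9.18,[0.4,0,0],[0,0,0]],[9.18,[0.3,0,0],[0,0,0]],[9.18,[0.3,0,0],[0,0,0]]]}}

```text
clock: 3.75
position: [0.4519, 0.0649, 0.0258]
ee_rot: [3.134, -0.211, -0.0]
force: [-0.8, 0.3, -0.0]
width: 1.001
gripper_force: 0.5
```

>>> {"method": "send_rows", "body": {"increments": [[9.18,[0.3,0,0],[0,0,0]],[9.18,[0.3,0,0],[0,0,0]],[9.18,[0.3,0,0],[0,0,0]],[9.18,[0.3,0,0],[0,0,0]],[9.18,[0.2,0,0],[0,0,0]]]}}

```text
clock: 4.25
position: [0.466, 0.0631, 0.0257]
ee_rot: [-3.134, 0.211, -0.0]
force: [-0.6, 0.7, -0.7]
width: 0.999
gripper_force: 0.4
```

>>> {"method": "send_rows", "body": {"increments": [[9.18,[0.15,0,0],[0,0,0]],[9.18,[0.15,0,0],[0,0,0]],[9.18,[0.1,0,0],[0,0,0]]]}}

```text
clock: 4.55
position: [0.4695, 0.0625, 0.0257]
ee_rot: [3.134, -0.211, -0.001]
force: [-3.4, 1.6, 1.5]
width: 0.997
gripper_force: 1.9
```

>>> {"method": "send_rows", "body": {"increments": [[9.18,[0.1,0,0],[0,0,0]],[9.18,[0.1,0,0],[0,0,0]]]}}

```text
clock: 4.75
position: [0.4696, 0.0625, 0.0255]
ee_rot: [3.134, -0.211, -0.005]
force: [-9.4, 3.5, 6.7]
width: 0.998
gripper_force: 4.8
```

>>> {"method": "send_rows", "body": {"increments": [[9.18,[-0.2,0,0],[0,0,0]],[9.18,[-1.0,0,0],[0,0,0]],[9.18,[-2.0,0,0],[0,0,0]],[9.18,[0,0,-3.0],[0,0,0]],[9.18,[0,0,-4.0],[0,0,0]]]}}

```text
clock: 5.25
position: [0.4375, 0.0663, 0.0952]
ee_rot: [3.133, -0.209, -0.006]
force: [1.3, -0.7, -0.5]
width: 1.0
gripper_force: 0.0
```

>>> {"method": "send_rows", "body": {"increments": [[0,[0,4.0,-4.0],[0,0,0]],[0,[0,4.5,0],[0,0,0]],[0,[0,4.5,0],[0,0,0]],[0,[0,4.5,0],[0,0,0]],[0,[0,4.0,0],[0,0,0]]]}}

```text
clock: 5.75
position: [0.4109, -0.144, 0.1314]
ee_rot: [3.134, -0.212, 0.002]
force: [-0.3, 0.2, -0.1]
width: 0.613
gripper_force: 0.0
```

```bash
python3 - <<'E'
from h import *
o=arm.observe();print(o["position"],o["ee_rot"],o["joints"].round(3),o["width"])
from m import full
p=np.array(back("top",np.array([[357,220]]),.05))[0];print("tape",p)
snap("top","t3.png",(235,170,335,270),6)
E
```

```text
[ 0.41085177 -0.14399834  0.13136195] [ 3.13358838e+00 -2.11652627e-01  1.74273448e-03] [ 0.396  0.262 -0.217  2.12   0.082  0.766 -1.579] 0.6128680600946311
tape [ 0.53625165 -0.17185503  0.05      ]
```

View pics/t3.png

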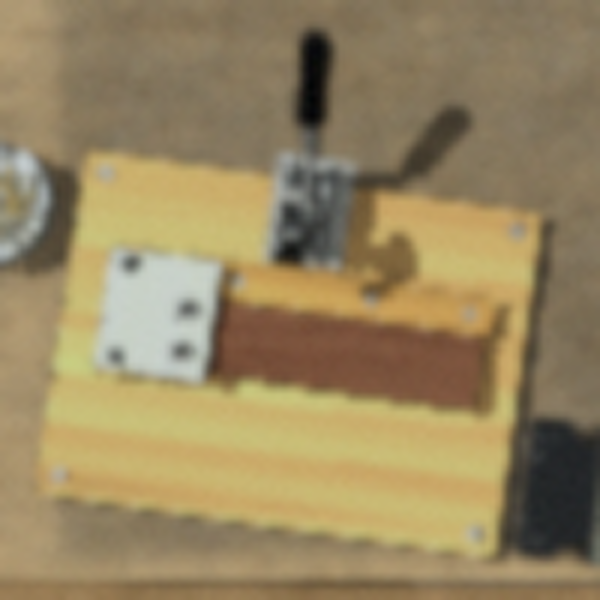

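The blank now lies along the fence, with its right end at near (482,410) and far (493,332). The fence edge is parallel to it. Next I turn the tool 90° with the fingers shut.

>>> {"method": "send_rows", "body": {"increments": [[0,[0,0,0],[0,0,-0.143]],[0,[0,0,0],[0,0,-0.143]],[0,[0,0,0],[0,0,-0.143]],[0,[0,0,0],[0,0,-0.143]],[0,[0,0,0],[0,0,-0.143]]]}}

```text
clock: 6.3
position: [0.4115, -0.1416, 0.1311]
ee_rot: [3.007, 0.908, 0.0]
force: [-0.3, -0.6, -0.2]
width: 0.137
gripper_force: 0.0
```

>>> {"method": "send_rows", "body": {"increments": [[0,[0,0,0],[0,0,-0.143]],[0,[0,0,0],[0,0,-0.143]],[0,[0,0,0],[0,0,-0.143]],[0,[0,0,0],[0,0,-0.143]],[0,[0,0,0],[0,0,-0.143]]]}}

```text
clock: 6.8
position: [0.4115, -0.1416, 0.1311]
ee_rot: [2.499, 1.903, 0.0]
force: [-0.2, 0.6, -0.4]
width: 0.005
gripper_force: 0.0
```

>>> {"method": "send_rows", "body": {"increments": [[0,[0,0,0],[0,0,-0.141]],[0,[0,0,0],[0,0,0]]]}}

```text
clock: 7.0
position: [0.4114, -0.1417, 0.131]
ee_rot: [2.363, 2.07, 0.0]
force: [-1.2, -0.0, 0.0]
width: 0.002
gripper_force: 0.0
```

```bash
python3 - <<'E'
from m import *
b,r=fit([B("top",-1,-1,(482,410)),B("top",1,-1,(493,332)),B("top",-1,1,(212,378)),][:2],[.5,.06,-.134])
print(b)
o=arm.observe();R=Rn.from_rotvec(o["ee_rot"]).as_matrix();p=o["position"];print(p,R.round(4),np.arctan2(R[1,0],R[0,0]),o["width"])
j=np.array([.5069,.0931,-.133]);c,s=np.cos(j[2]),np.sin(j[2]);d=b[:2]-j[:2];print("blank jig",c*d[0]+s*d[1],-s*d[0]+c*d[1])
for jx,jy in[(-.001,-.145),(-.001,-.0945)]:
    T=np.array([j[0]+c*jx-s*jy,j[1]+s*jx+c*jy,.025]);print(T,R.T@(T-p))
E
```

```text
[ 0.50809182  0.05873711 -0.13844921]
[ 0.41141768 -0.14166129  0.13100904] [[ 1.314e-01  9.913e-01  2.000e-04]
 [ 9.913e-01 -1.314e-01 -2.000e-04]
 [-2.000e-04  2.000e-04 -1.000e+00]] 1.4390159104468632 0.0024635292385353524
blank jig 0.00573809384703682 -0.03390136663351015
[ 0.48668064 -0.05048683  0.025     ] [0.10029151 0.06260643 0.10600593]
[ 4.93377353e-01 -4.32817830e-04  2.50000000e-02] [0.15079147 0.06266803 0.10599734]
```

>>> {"method": "send_rows", "body": {"increments": [[0,[3.3,2.1,0],[0,0,0]],[0,[3.3,2.1,0],[0,0,0]],[0,[3.3,2.1,0],[0,0,0]],[0,[0,0,0],[0,0,0.004]],[0,[0,0,4.0],[0,0,0]]]}}

```text
clock: 7.5
position: [0.4915, -0.0508, 0.0941]
ee_rot: [2.367, 2.056, 0.01]
force: [0.8, -0.0, -1.2]
width: 0.004
gripper_force: 0.0
```

>>> {"method": "send_rows", "body": {"increments": [[0,[0,0,3.5],[0,0,0]],[0,[0,0,2.0],[0,0,0]],[0,[0,0,0.8],[0,0,0]],[0,[0,0,0],[0,0,0]]]}}

```text
clock: 7.9
position: [0.4866, -0.0523, 0.0275]
ee_rot: [-2.371, -2.06, 0.002]
force: [0.2, 0.1, 0.4]
width: 0.006
gripper_force: 0.0
```

```bash
cat > q.py <<'E'
from h import *
o=arm.observe();R=Rn.from_rotvec(o["ee_rot"]).as_matrix();p=o["position"]
j=np.array([.5069,.0931,-.133]);c,s=np.cos(j[2]),np.sin(j[2]);d=p[:2]-j[:2]
print("jig",c*d[0]+s*d[1],-s*d[0]+c*d[1],p[2],"yaw",np.arctan2(R[1,0],R[0,0]),R[:,2],o["force"].round(1),o["joints"].round(2))
E
python3 q.py
```

```text
jig -0.0008899826556033469 -0.14680509386341925 0.027483064606709542 yaw 1.4307556692888128 [-1.75527561e-03 -1.44694470e-04 -9.99998449e-01] [0.2 0.1 0.4] [ 0.35  0.54 -0.46  2.07  0.41  0.62 -0.54]
```

>>> {"method": "send_rows", "body": {"increments": [[0,[0.4,0.1,0],[0,0,-0.005]],[0,[0.4,0,0],[0,0,0]],[0,[0.3,0,0],[0,0,0]],[0,[0.3,0,0],[0,0,0]],[0,[0.3,0,0],[0,0,0]]]}}

```text
clock: 8.4
position: [0.4909, -0.0352, 0.0284]
ee_rot: [2.364, 2.068, 0.001]
force: [-0.5, 0.7, 0.1]
width: 0.002
gripper_force: 0.0
```

>>> {"method": "send_rows", "body": {"increments": [[0,[0.3,0,0],[0,0,0]],[0,[0.3,0,0],[0,0,0]],[0,[0.3,0,0],[0,0,0]],[0,[0.3,0,0],[0,0,0]],[0,[0.3,0,0],[0,0,0]]]}}

```text
clock: 8.9
position: [0.4927, -0.0204, 0.0281]
ee_rot: [2.364, 2.069, -0.0]
force: [-0.5, -0.1, 0.3]
width: 0.004
gripper_force: 0.5
```

>>> {"method": "send_rows", "body": {"increments": [[0,[0.3,0,0],[0,0,0]],[0,[0.3,0,0],[0,0,0]],[0,[0.2,0,0],[0,0,0]]]}}

```text
clock: 9.2
position: [0.4937, -0.0123, 0.0281]
ee_rot: [-2.364, -2.069, -0.0]
force: [-0.7, -0.8, 0.7]
width: 0.007
gripper_force: 0.4
```

```bash
python3 q.py
```

```text
jig 0.0009273441440989395 -0.10620997123825283 0.02808337710534706 yaw 1.4378808928870255 [ 6.52918970e-05  1.45824230e-04 -9.99999987e-01] [-0.7 -0.8  0.7] [ 0.26  0.54 -0.46  2.06  0.41  0.62 -0.61]
```

>>> {"method": "send_rows", "body": {"increments": [[0,[0.2,0,0],[0,0,0]],[0,[0.15,0,0],[0,0,0]],[0,[0.1,0,0],[0,0,0]],[0,[0.1,0,0],[0,0,0]]]}}

```text
clock: 9.6
position: [0.4944, -0.0073, 0.0281]
ee_rot: [2.364, 2.069, -0.0]
force: [0.1, -0.9, 0.4]
width: 0.005
gripper_force: 0.4
```

>>> {"method": "send_rows", "body": {"increments": [[0,[0.1,0,0],[0,0,0]],[0,[0.1,0,0],[0,0,0]]]}}

```text
clock: 9.8
position: [0.4947, -0.0052, 0.0281]
ee_rot: [-2.364, -2.069, 0.0]
force: [1.1, -0.9, 0.3]
width: 0.004
gripper_force: 0.3
```

Not at the stop yet, so I'll keep going in small steps.

>>> {"method": "send_rows", "body": {"increments": [[0,[0.1,0,0],[0,0,0]],[0,[0.1,0,0],[0,0,0]]]}}

```text
clock: 10.0
position: [0.4948, -0.0037, 0.0281]
ee_rot: [2.364, 2.068, -0.001]
force: [-0.2, -4.8, 0.8]
width: 0.009
gripper_force: 2.2
```

>>> {"method": "send_rows", "body": {"increments": [[0,[0.1,0,0],[0,0,0]]]}}

```text
clock: 10.1
position: [0.4948, -0.0037, 0.028]
ee_rot: [2.365, 2.067, -0.003]
force: [0.5, -7.7, 2.2]
width: 0.007
gripper_force: 4.0
```

>>> {"method": "send_rows", "body": {"increments": [[0,[-0.2,0,0],[0,0,0]],[0,[-1.0,0,0],[0,0,0]],[0,[-2.0,0,0],[0,0,0]],[0,[0,0,-4.5],[0,0,0]],[0,[0,0,-4.5],[0,0,0]]]}}

```text
clock: 10.6
position: [0.4894, -0.0349, 0.1181]
ee_rot: [-2.363, -2.066, 0.003]
force: [1.8, -0.1, -0.0]
width: 0.001
gripper_force: 0.0
```

>>> {"method": "send_rows", "body": {"increments": [[0,[0,0,-4.5],[0,0,0]],[0,[0,0,-4.5],[0,0,0]],[0,[-3.0,0,0],[0,0,0.143]],[0,[0,0,0],[0,0,0.143]],[0,[0,0,0],[0,0,0.143]]]}}

```text
clock: 11.1
position: [0.4867, -0.0653, 0.2084]
ee_rot: [2.756, 1.507, 0.001]
force: [-0.0, -0.1, 0.5]
width: 0.002
gripper_force: 0.0
```

>>> {"method": "send_rows", "body": {"increments": [[0,[0,0,0],[0,0,0.143]],[0,[0,0,0],[0,0,0.143]],[0,[0,0,0],[0,0,0.143]],[0,[0,0,0],[0,0,0.143]],[0,[0,0,0],[0,0,0.143]]]}}

```text
clock: 11.6
position: [0.4866, -0.0641, 0.208]
ee_rot: [-3.109, -0.451, 0.0]
force: [-0.2, 1.4, 0.7]
width: 0.0
gripper_force: 0.0
```

>>> {"method": "send_rows", "body": {"increments": [[0,[0,0,0],[0,0,0.143]],[0,[0,0,0],[0,0,0.143]],[0,[0,0,0],[0,0,0.141]],[0,[0,0,0],[0,0,0]]]}}

```text
clock: 12.0
position: [0.4867, -0.064, 0.208]
ee_rot: [3.134, -0.213, -0.0]
force: [-0.1, 0.4, -0.3]
width: 0.001
gripper_force: 0.0
```

```bash
python3 q.py; python3 - <<'E'
from h import *
a=arm.get_image("top")[170:270,235:335,::-1]; b=arm.get_image("side")[190:290,270:385,::-1]
a=cv2.resize(a,None,fx=3.7,fy=3.7,interpolation=2); b=cv2.resize(b,None,fx=3.7,fy=3.7,interpolation=2)
cv2.imwrite("pics/c4.png",np.hstack([a,b]))
E
```

```text
jig 0.0007982241861655276 -0.1584047675282382 0.20803254769092455 yaw -0.13547538993023248 [-8.00910909e-06 -7.08554351e-05 -9.99999997e-01] [-0.1  0.4 -0.3] [ 0.26  0.26 -0.29  1.9   0.09  1.   -1.78]
```

View pics/c4.png

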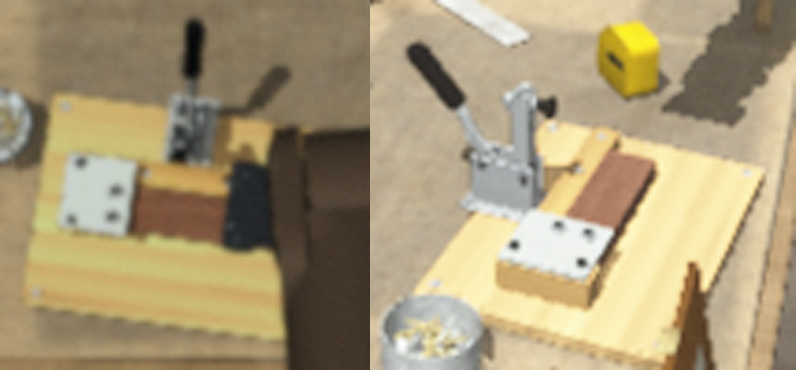

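The right end of the blank has moved left under the plate and is flat to the fence. The tape, tin and clamp are unchanged. The contact positions also match the jig pose. Now the lever.

>>> {"method": "send_rows", "body": {"increments": [[0,[3.3,-3.95,0],[0,0,0]],[0,[3.3,-3.95,0],[0,0,0]],[0,[3.3,-3.95,0],[0,0,0]],[0,[3.3,-3.95,0],[0,0,0]],[0,[0,0,0],[0,0,0]]]}}

```text
clock: 12.6
position: [0.6372, 0.078, 0.2071]
ee_rot: [-3.131, 0.193, -0.001]
force: [0.3, -0.4, -0.3]
width: -0.0
gripper_force: 0.0
```

```bash
python3 q.py; python3 - <<'E'
from m import *
j=np.array([.5069,.0931,-.133]);c,s=np.cos(j[2]),np.sin(j[2])
p=back("top",full("top",[[314,45],[311,115]]),.13)[:,:2]-j[:2]
print(np.c_[c*p[:,0]+s*p[:,1],-s*p[:,0]+c*p[:,1]])
E
```

```text
jig 0.13113443763598806 0.002328690280015028 0.20706031266275743 yaw -0.1230617408896263 [ 8.07823255e-04  4.55178805e-03 -9.99989314e-01] [ 0.3 -0.4 -0.3] [ 0.    0.5  -0.31  1.53  0.16  1.13 -2.03]
[[ 0.17139839  0.00259002]
 [ 0.1313203  -0.00142586]]
```

>>> {"method": "send_rows", "body": {"increments": [[0,[0.1,0.2,2.5],[0,0,0.01]],[0,[0,0,2.5],[0,0,0]],[0,[0,0,0.7],[0,0,0]],[0,[0,0,0.5],[0,0,0]],[0,[0,0,0.5],[0,0,0]]]}}

```text
clock: 13.1
position: [0.6356, 0.0692, 0.1418]
ee_rot: [-3.133, 0.223, -0.002]
force: [-0.2, 0.0, -0.1]
width: 0.005
gripper_force: 0.0
```

>>> {"method": "send_rows", "body": {"increments": [[0,[0,0,0.4],[0,0,0]],[0,[0,0,0.4],[0,0,0]]]}}

```text
clock: 13.3
position: [0.6355, 0.0693, 0.1336]
ee_rot: [-3.133, 0.224, -0.002]
force: [1.2, 1.0, 0.3]
width: 0.003
gripper_force: 0.0
```

```bash
python3 q.py
```

```text
jig 0.13065346763781568 -0.006575255325614593 0.13363666189664372 yaw -0.1430072631678779 [ 1.34632743e-03  1.64922702e-04 -9.99999080e-01] [1.2 1.  0.3] [ 0.    0.56 -0.29  1.63  0.18  0.98 -2.06]
```

>>> {"method": "send_rows", "body": {"increments": [[0,[0,-0.6,0],[0,0,-0.009]],[0,[0.3,0,0.3],[0,0,0]],[0,[0.4,0,0.4],[0,0,0]],[0,[0.4,0,0.4],[0,0,0]],[0,[0.4,0,0.4],[0,0,0]]]}}

```text
clock: 13.8
position: [0.6514, 0.0729, 0.1178]
ee_rot: [3.134, -0.211, 0.001]
force: [-0.5, -0.0, 2.7]
width: 0.005
gripper_force: 0.8
```

```bash
python3 q.py
```

```text
jig 0.1459072662471457 -0.0008475945195294682 0.11781697648225548 yaw -0.1345284725684893 [ 3.98260119e-04 -1.57287650e-04 -9.99999908e-01] [-0.5 -0.   2.7] [-0.01  0.6  -0.29  1.6   0.19  0.97 -2.06]
```

>>> {"method": "send_rows", "body": {"increments": [[0,[0.5,0,0.4],[0,0,0]],[0,[0.5,0,0.4],[0,0,0]],[0,[0.4,0,0.4],[0,0,0]],[0,[0.4,0,0.5],[0,0,0]],[0,[0.4,0,0.5],[0,0,0]]]}}

```text
clock: 14.3
position: [0.6729, 0.0701, 0.0955]
ee_rot: [3.134, -0.211, -0.0]
force: [0.1, 0.5, 0.4]
width: 0.004
gripper_force: 0.4
```

>>> {"method": "send_rows", "body": {"increments": [[0,[0.3,0,0.5],[0,0,0]],[0,[0.3,0,0.5],[0,0,0]],[0,[0.3,0,0.5],[0,0,0]],[0,[0.3,0,0.5],[0,0,0]]]}}

```text
clock: 14.7
position: [0.6847, 0.0686, 0.0757]
ee_rot: [-3.134, 0.211, -0.0]
force: [-0.3, 0.3, 0.1]
width: 0.005
gripper_force: 0.5
```

```bash
python3 q.py
```

```text
jig 0.17952290149148026 -0.0006872313108729523 0.07566318635529037 yaw -0.1342634890171178 [ 5.59396283e-05  1.81391223e-05 -9.99999998e-01] [-0.3  0.3  0.1] [-0.01  0.69 -0.27  1.54  0.21  0.94 -2.05]
```

>>> {"method": "send_rows", "body": {"increments": [[0,[0.2,0,0.3],[0,0,0]],[0,[0.2,0,0.3],[0,0,0]],[0,[0.1,0,0.3],[0,0,0]],[0,[0.1,0,0.2],[0,0,0]]]}}

```text
clock: 15.1
position: [0.6905, 0.0678, 0.0649]
ee_rot: [3.134, -0.211, 0.0]
force: [-1.6, -0.3, 0.8]
width: 0.002
gripper_force: 0.7
```

>>> {"method": "send_rows", "body": {"increments": [[0,[0,0,0.15],[0,0,0]],[0,[0,0,0.15],[0,0,0]]]}}

```text
clock: 15.3
position: [0.6907, 0.0677, 0.0621]
ee_rot: [-3.134, 0.211, -0.001]
force: [0.4, -0.1, 0.7]
width: 0.002
gripper_force: 0.5
```

>>> {"method": "send_rows", "body": {"increments": [[0,[0,0,0.1],[0,0,0]],[0,[0,0,0.1],[0,0,0]]]}}

```text
clock: 15.5
position: [0.6907, 0.0678, 0.0602]
ee_rot: [-3.134, 0.211, -0.001]
force: [0.8, -1.2, 4.7]
width: 0.002
gripper_force: 1.9
```

>>> {"method": "send_rows", "body": {"increments": [[0,[0,0,0.1],[0,0,0]]]}}

```text
clock: 15.6
position: [0.6909, 0.0678, 0.0597]
ee_rot: [-3.134, 0.211, -0.002]
force: [-2.2, -0.8, 9.3]
width: 0.003
gripper_force: 4.5
```

>>> {"method": "send_rows", "body": {"increments": [[0,[0,0,0.1],[0,0,0]],[0,[0,0,0],[0,0,0]]]}}

```text
clock: 15.8
position: [0.6909, 0.0678, 0.0595]
ee_rot: [-3.134, 0.211, -0.002]
force: [-2.5, -0.8, 11.2]
width: 0.001
gripper_force: 5.2
```

>>> {"method": "send_rows", "body": {"increments": [[0,[0,0,-1.0],[0,0,0]],[0,[0,0,-4.0],[0,0,0]],[0,[0,0,-4.5],[0,0,0]],[0,[0,0,-4.5],[0,0,0]],[0,[0,0,-3.0],[0,0,0]]]}}

```text
clock: 16.3
position: [0.6911, 0.0682, 0.2321]
ee_rot: [-3.133, 0.21, -0.005]
force: [0.2, -0.7, -0.8]
width: 0.005
gripper_force: 0.0
```

>>> {"method": "send_rows", "body": {"increments": [[0,[-1.0,4.5,0],[0,0,0]],[0,[-1.0,4.5,0],[0,0,0]],[0,[-1.0,4.5,0],[0,0,0]],[0,[-1.0,4.5,0],[0,0,0]],[0,[-1.0,4.5,0],[0,0,0]]]}}

```text
clock: 16.8
position: [0.6097, -0.15, 0.2284]
ee_rot: [3.134, -0.21, 0.0]
force: [1.1, -0.9, -0.2]
width: 0.004
gripper_force: 0.0
```

>>> {"method": "send_rows", "body": {"increments": [[0,[-1.0,4.5,0],[0,0,0]],[0,[-1.0,4.5,0],[0,0,0]],[0,[0,0,0],[0,0,0]]]}}

```text
clock: 17.1
position: [0.5752, -0.2439, 0.2281]
ee_rot: [3.129, -0.227, -0.003]
force: [1.0, -0.3, -0.9]
width: 0.006
gripper_force: 0.0
```

```bash
python3 - <<'E'
from h import *
a=arm.get_image("top")[170:270,235:335,::-1]; b=arm.get_image("side")[190:290,270:385,::-1]
a=cv2.resize(a,None,fx=3.7,fy=3.7,interpolation=2); b=cv2.resize(b,None,fx=3.7,fy=3.7,interpolation=2)
cv2.imwrite("pics/c5.png",np.hstack([a,b]))
E
```

```text
(no output)
```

View pics/c5.png

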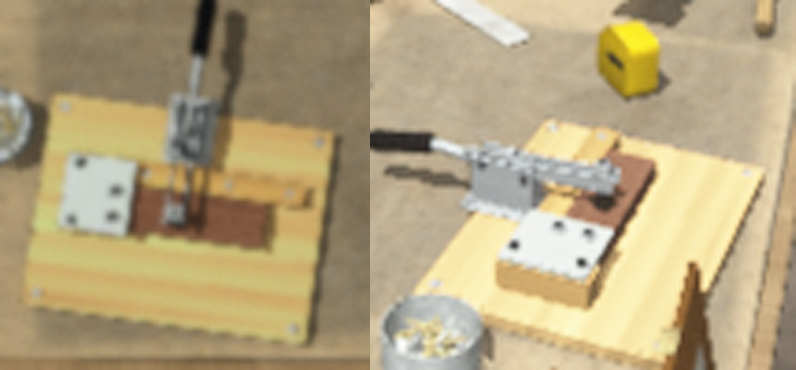

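The clamp is closed, with the pad on the blank at (175,212). The blank is flat to the fence and its right end is at x≈270, where it should be when seated. The bystanders haven't moved.

```bash
python3 -c "
from cell import arm
print(arm.sign_off())"
```

```text
the job is handed in; nothing more can be done
None
```

The blank is flat along the fence and butted against the end stop, the clamp lever is pressed down onto its stop, and the job was handed in at about 17 s with at most about 12 N of push force read at the end of any move.

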